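# Turn a donated bike wheel until its valve is at the top

## Robot

A 7-joint arm with a two-finger parallel gripper is mounted at the origin on the work surface. World frame = base frame: x ahead of the robot, y to its left, z up, the work surface at z = 0. Lengths are in m, angles in rad, forces in N, time in s.
With the tool pointing down it reaches from about 0.4 to 0.875 m from the base axis. Payload 6.5 kg.
Tool frame: the origin (TCP) lies between the finger pads; the fingertips stand 8 mm ahead of it and the grasp point (between the pads) lies 11 mm behind it; z points along the fingers, y is the line along which they close (so a half turn about z gives the same grasp; the last joint's range is limited). The gripper opens to 85 mm and grips with 20 to 120 N. Pads are 22 mm wide; open, the fingers measure 114 mm over their backs; the gripper's body (76 mm by 85 mm) begins 54 mm behind the grasp point. The pads swing forward as they close: fully open they stand 13 mm farther back than shut.
Start: joints at [-1.323, 0.536, -0.004, 1.538, 0.003, 1.067, -0.071], TCP at [0.201, 0.618, 0.208] pointing down, gripper open.
Joint ranges: [-2.7, 2.7], [-0.37, 2.16], [-1.27, 1.26], [0.24, 2.4], [-1.31, 4.45], [0.19, 1.91], [-2.76, 2.76]. Speed limits (rad/s): [2.39, 2.39, 3.14, 3.14, 3.14, 3.14, 3.14].

## Interface

Orientations are given as a rotation vector (axis times angle).
In Python, from cell import robot, eyes gives the robot as it stands.
- The arm moves only by the shell command python3 -m creep 'ROWS' [FORCE]. ROWS is JSON, a list of rows, each a list of 3 entries, a list of its own where there are three numbers: the shift along the tool's x, y, z in mm, then the turn, a rotation vector about the tool's x, y, z in rad, then the finger opening in mm, from 0 to 85.4. In form: [[[tx, ty, tz], [wx, wy, wz], hand], ...]. A call has 1 to 12 rows; each row shifts and turns the commanded pose from where the row before left it, along the tool's axes as they then stand; what a row does not reach is not made up. A row lasts 1/12 s, in which the tool goes at most 41.7 mm and 7.16 degrees, less where a joint would pass 70% of its speed; a pose out of reach is approached as far as the arm can. A call with a gripper value outside its range is refused whole. The fingers move at their own pace and stop on an object; FORCE is the grip in N (left out, the last holds). Time passes only in rows, so rows that do not move let the fingers close. It gives the time, the measured TCP pose, the force, the opening and the grip force at its end, in the units of the state.
- robot.get_obs(): the state, without advancing time (a new reading comes with each control period).
- eyes.capture(name): name is "side" or "top" or "wrist"; returns a dict with "color" (384x512x3 uint8, red, green, blue), "fx", "fy", "cx", "cy" (pixels), "rvec" (rotation vector, rad) and "tvec" (3), from world to camera coordinates, as OpenCV has them. Camera axes: x right, y down, z forward; pixel columns grow to the right and rows downward; lengths in m; the calibration is good to about 2 mm. A picture is of the moment at which its call begins. There is no depth.
- robot.finish_job(): hands the job in; it is judged then, once.
The state is a dict: "time_s": time; "qpos": joint angles; "joint_velocities": joint speeds; "joint_torque": joint torques, N m; "tcp_pos": TCP position; "eef_rot": TCP orientation; "force": force on the tool from outside, world axes, zero at the start; "moment": the same for the moment, N m; "finger_gap": finger opening in m; "gripper_force": force on a finger pad.
Only numpy, scipy, OpenCV 4.12 (cv2) and the standard library are available. Lean on these libraries where they do the work, as an engineer would, in place of code of your own. Each camera call takes 0.05 s, during which the arm holds its last target. There are 200 camera calls.

## Task

This donated child's bike wheel, leaning on its stand, is to be pumped up before it is wrapped: push it round by its spokes with your fingertips until the valve stem stands at twelve o'clock, straight up the wheel from the axle, and leave it there at rest with your hand away. Do it in at least two separate pushes of a good few centimetres, with your hand off the wheel in between; push only on spokes, not on the tyre or the valve, and push gently, not with brute force. Leave the gift, tape roll, mug and hand pump where they are.

Things in the scene. Friction and masses are not known exactly. Their poses are not given: they have to be found in the camera images.
- axle (a point): Fixed point on the wheel's axis, in its middle plane, 160 mm above the table. z: the wheel's axis, out of its open face, away from the robot and 48 degrees upward (the wheel leans towards the robot). x: in the wheel's plane, straight up it to twelve o'clock, its highest point. y: level. This frame does not turn. The axle nut stands 28 mm out on the open face.
- stand: Stand fixed to the table: steel legs on a white base board 200 x 210 x 12 mm; origin on the table under the axle. It carries the axle from behind only, on four 12 mm legs that start 32 mm behind the wheel's middle plane and spread down to the board. Nothing stands before the wheel's open face, and nothing behind it above the axle.
- wheel (a joint): Turn of the wheel about the axle's z, rad, anticlockwise positive seen on its open face. 0 = valve at six o'clock; +3.14 or -3.14 = valve at twelve o'clock. Turns either way (stops at +-6.6), stiffly: about 0.36 N m (5 N at 70 mm from the axle); stays where it is left, without coasting.
- spokes (a point): Centre of the wheel, turning with it; z along the axle. The five straight spokes lie at 0, 72, 144, 216, 288 degrees from x towards y, the valve at 180, midway between two. Each is 16 mm wide and lies between 1 mm behind and 13 mm before the wheel's middle plane. Gaps are open right through, from the hub (radius 21 mm, 44 long) to the rim (inner radius 111 mm, 26 deep).
- valve (a point): The black valve stem with its cap, inside the rim and pointing to the axle, 12 mm thick, from 114 mm to 64 mm from the axle; this point 86 mm from the axle, on the stem. It turns with the wheel. Around the rim sits the black tyre, inner radius 118 mm, outer radius 150 mm, 32 mm thick. Neither is to be pushed.
- gift: Bystander: silver wrapped parcel 100 x 140 x 60 mm high, origin under its centre.
- tape: Bystander: roll of clear tape lying flat, 100 mm across, 48 mm high, origin under its centre.
- mug: Bystander: white mug 80 mm across, 90 mm high, origin under its centre.
- pump: Bystander: hand pump lying down, 208 mm long along its y axis, up to 50 mm wide, 32 mm high, origin under its middle.

How it is judged:
On the way, in this order (a step that is already met when the one before it is completed fails the run):
1. a spoke is pushed with the fingers ((contact force between the fingers and spoke0 above 0.5 N or contact force between the fingers and spoke1 above 0.5 N or contact force between the fingers and spoke2 above 0.5 N or contact force between the fingers and spoke3 above 0.5 N or contact force between the fingers and spoke4 above 0.5 N)), for 0.05 s.
2. first push over: the valve has moved at least 40 mm, is not yet at twelve o'clock, and the hand is off the wheel (contact force between the fingers and anything else below 0.05 N and distance of valve from where it was at the start of the episode above 0.04 m and not (value of joint wheel between 3.0216 and 3.2616 rad or value of joint wheel between -3.2616 and -3.0216 rad)), for 0.3 s.
3. a spoke is pushed with the fingers again ((contact force between the fingers and spoke0 above 0.5 N or contact force between the fingers and spoke1 above 0.5 N or contact force between the fingers and spoke2 above 0.5 N or contact force between the fingers and spoke3 above 0.5 N or contact force between the fingers and spoke4 above 0.5 N)), for 0.05 s.
At the end, for the whole second after the job is handed in: The valve stem is within 0.12 rad (7 degrees) of twelve o'clock, the wheel is at rest, and the bystanders are within 30 mm of where they stood ((value of joint wheel between 3.0216 and 3.2616 rad or value of joint wheel between -3.2616 and -3.0216 rad) and velocity of joint wheel between -0.05 and 0.05 rad/s and distance of each of gift, tape, mug, pump from where it was at the start of the episode below 0.03 m); the robot touches nothing.
It fails at once if the tyre is pushed (more than 3 N) (contact force between anything else and tyre0 above 3 N or contact force between anything else and tyre1 above 3 N or contact force between anything else and tyre2 above 3 N or contact force between anything else and tyre3 above 3 N or contact force between anything else and tyre4 above 3 N or contact force between anything else and tyre5 above 3 N or contact force between anything else and tyre6 above 3 N or contact force between anything else and tyre7 above 3 N or contact force between anything else and tyre8 above 3 N or contact force between anything else and tyre9 above 3 N or contact force between anything else and tyre10 above 3 N or contact force between anything else and tyre11 above 3 N or contact force between anything else and tyre12 above 3 N or contact force between anything else and tyre13 above 3 N or contact force between anything else and tyre14 above 3 N or contact force between anything else and tyre15 above 3 N or contact force between anything else and tyre16 above 3 N or contact force between anything else and tyre17 above 3 N or contact force between anything else and tyre18 above 3 N or contact force between anything else and tyre19 above 3 N or contact force between anything else and tyre20 above 3 N or contact force between anything else and tyre21 above 3 N or contact force between anything else and tyre22 above 3 N or contact force between anything else and tyre23 above 3 N).
It fails at once if the valve stem is pushed (more than 3 N) (contact force between anything else and valve0 above 3 N or contact force between anything else and valve1 above 3 N or contact force between anything else and valve2 above 3 N).
It fails at once if a spoke is pushed with more than 40 N (contact force between the fingers and spoke0 above 40 N or contact force between the fingers and spoke1 above 40 N or contact force between the fingers and spoke2 above 40 N or contact force between the fingers and spoke3 above 40 N or contact force between the fingers and spoke4 above 40 N).
It fails at once if a bystander is lifted or moved more than 30 mm (distance of any of gift, tape, mug, pump from where it was at the start of the episode above 0.03 m).
It also fails if it takes over 58 s, if anything falls off the work surface, if the arm or the gripper's body presses on something with over 40 N, if the wrist force passes 120 N, or if a joint passes its speed limit or range.

## Working session

There is one attempt and no reset: what is moved stays moved. The work goes in short steps, Python scripts to look and compute and a shell command to move; the robot and the scene stay as the last step left them, time stands still between calls to the robot, and variables do not carry over. Pictures are saved under pics/ and viewed, at most 10 in all, crops included, and the job is handed in when it is done.

```bash
mkdir -p pics; ls; python3 - <<'E'
from cell import robot, eyes
import cv2, numpy as np
o=robot.get_obs()
for k,v in o.items(): print(k,np.round(v,3))
ims=[]
for n in ("side","top"):
    c=eyes.capture(n); cv2.imwrite(f"pics/{n}0.png",c["color"][...,::-1]); R=cv2.Rodrigues(np.array(c["rvec"]))[0]
    print(n,c["fx"],c["cx"],c["cy"],np.round(c["rvec"],3),np.round(-R.T@np.array(c["tvec"]).ravel(),3))
E
```

```text
pics
time_s 0.0
qpos [-1.323  0.537 -0.004  1.539  0.003  1.067 -0.071]
joint_velocities [-0.002 -0.    -0.    -0.002 -0.     0.003 -0.001]
joint_torque [-1.0000e-03 -5.8339e+01  1.0490e+00 -2.5910e+01  1.2000e-02  9.0000e-03
  0.0000e+00]
tcp_pos [0.2   0.618 0.207]
eef_rot [-4.910e-01 -3.103e+00  3.000e-03]
force [0.126 0.313 0.364]
moment [-0.061  0.018  0.017]
gripper_force 0.0
finger_gap 0.085
side 378.09194143838204 258.8763523514516 194.70014786219843 [ 2.113 -0.588  0.319] [-0.005 -0.894  0.836]
top 475.3050215858162 252.97603193491523 195.19841691769747 [ 2.219 -2.155  0.048] [ 0.441 -0.022  1.615]
```

View pics/side0.png

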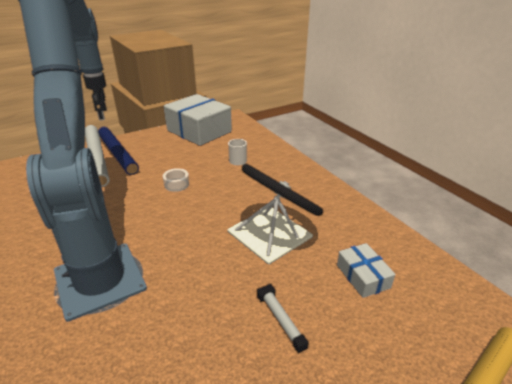

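View pics/top0.png

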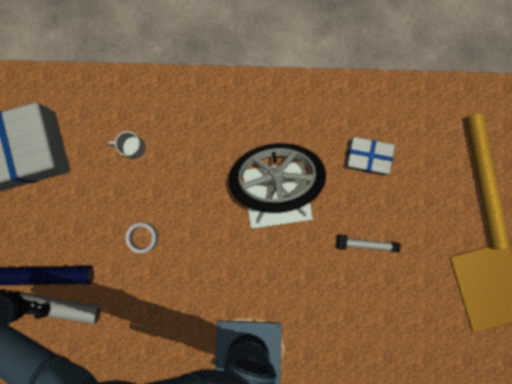

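The side view shows the wheel edge-on with the mug, tape and pump clear of it. The top view shows the open face with the hub at about (278,178), and the twelve o'clock side is towards the robot (down in the picture). I'll zoom in on it.

```bash
python3 - <<'E'
import cv2, numpy as np
im=cv2.imread("pics/top0.png")
c=im[130:235,215:345]
cv2.imwrite("pics/topz.png",cv2.resize(c,None,fx=6,fy=5.7,interpolation=cv2.INTER_CUBIC))
m=(im.max(2)<45).astype(np.uint8); m[:130]=0;m[225:]=0;m[:,:215]=0;m[:,340:]=0
n,l,s,_=cv2.connectedComponentsWithStats(m); i=1+s[1:,4].argmax(); print(s[i])
cs,_=cv2.findContours((l==i).astype(np.uint8),cv2.RETR_EXTERNAL,cv2.CHAIN_APPROX_NONE)
print(cv2.fitEllipse(max(cs,key=len)))
E
```

```text
[ 229  144   96   68 1716]
((276.52423095703125, 177.68780517578125), (66.56905364990234, 96.1622085571289), 83.45710754394531)
```

View pics/topz.png

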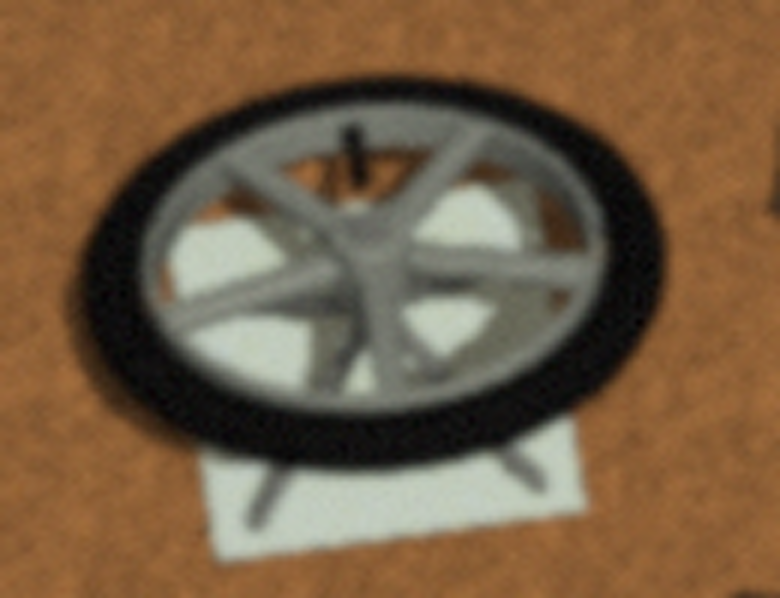

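```bash
cat > h.py <<'E'
import cv2, numpy as np
from scipy.optimize import least_squares
from scipy.spatial.transform import Rotation as Rn
from cell import robot, eyes
def frame(p):  # x,y,yaw -> axle origin, R (cols wheel x,y,z)
    x,y,a=p[:3]; h=np.array([np.cos(a),np.sin(a),0]); u=np.array([0,0,1.])
    t=np.radians(48); z=np.cos(t)*h+np.sin(t)*u; X=-np.sin(t)*h+np.cos(t)*u
    return np.array([x,y,.16]),np.c_[X,np.cross(z,X),z]
def pol(p,r,ang,z): # points in wheel polar
    o,R=frame(p); r,ang,z=np.broadcast_arrays(r,ang,z)
    return o+np.c_[r*np.cos(ang),r*np.sin(ang),z]@R.T
def proj(c,P): return cv2.projectPoints(np.asarray(P,float).reshape(-1,1,3),np.array(c["rvec"],float).ravel(),np.array(c["tvec"],float).ravel(),np.array([[c["fx"],0,c["cx"]],[0,c["fy"],c["cy"]],[0,0,1.]]),None)[0].reshape(-1,2)
E
cat > fit.py <<'E'
from h import *
c=eyes.capture("top")
z=np.array([[475,130],[590,268],[390,385],[180,322],[235,165],[360,183],[375,240]])/[6,5.7]+[215,130]-.4
# order: seen on face; image spokes list clockwise from upper right
ph=np.linspace(0,2*np.pi,360)
def ell(p):
    P=np.vstack([pol(p,.150-.016*(1-np.cos(q)),ph,.016*np.sin(q)) for q in (-.8,-.4,0,.4,.8)])
    hull=cv2.convexHull(proj(c,P).astype(np.float32))[:,0]
    return np.array([*hull.min(0),*hull.max(0)])
obs=np.array([228.7,143.7,325,212])
sg=np.array([2,1,0,-1,-2])  # placeholder order
def res(p,full=False):
    w=p[3]
    best=None
    # spoke angle: 36+... relative valve (180): image order clockwise; valve between last and first
    a=[]
    for s in (1,-1):
        ang=np.pi+w+s*np.radians(36+72*np.arange(5))
        P=np.vstack([pol(p,.109,ang,.012),pol(p,.064,np.pi+w,0.006),pol(p,.0,0.,.028)])
        a.append((proj(c,P)-z).ravel())
    best=min(a,key=lambda q:(q**2).sum())
    return np.r_[best,2*(ell(p)-obs)]
for w0 in (0.2,-.2):
    s=least_squares(res,[.5,-.06,-.1,w0],x_scale=.05,diff_step=1e-3)
    print(s.cost,np.round(s.x,4)); print(np.round(s.fun,1))
np.save("p.npy",s.x); print(frame(s.x))
# bystanders rough: (pixel, height)
R=cv2.Rodrigues(np.array(c["rvec"]))[0]; C=-R.T@np.array(c["tvec"]).ravel()
for n,px,h in (("gift",(371,155),.06),("pumpL",(340,242),.016),("pumpR",(399,247),.016),("mug",(130,146),.09),("tape",(141,238),.048)):
    d=R.T@np.array([(px[0]-c["cx"])/c["fx"],(px[1]-c["cy"])/c["fy"],1]); print(n,np.round(C+d*(h-C[2])/d[2],3))
E
python3 fit.py
```

```text
15.467745359241977 [ 0.583  -0.075   0.1588 -0.0111]
[-0.4 -0.1 -0.9 -0.1  1.1  1.2 -1.1 -1.2 -0.4 -1.3 -0.3 -0.6 -0.9 -2.4
 -0.9 -1.   2.3  2.9]
15.467740139542611 [ 0.5829 -0.075   0.1588 -0.0112]
[-0.4 -0.1 -0.9 -0.1  1.1  1.2 -1.1 -1.2 -0.4 -1.3 -0.3 -0.6 -0.9 -2.4
 -0.9 -1.   2.3  2.9]
(array([ 0.58294999, -0.07497041,  0.16      ]), array([[-0.73379813,  0.15810205,  0.6607148 ],
       [-0.11749272, -0.98742278,  0.10579092],
       [ 0.66913061,  0.        ,  0.74314483]]))
gift [ 0.671 -0.386  0.06 ]
pumpL [ 0.382 -0.297  0.016]
pumpR [ 0.371 -0.494  0.016]
mug [0.674 0.4   0.09 ]
tape [0.377 0.362 0.048]
```

The fit puts the axle at (0.583, -0.075, 0.16), yaw 0.159, with the valve at six o'clock. I'll turn the wheel positive. Both pushes go in the upper half, in gaps that don't hold the valve. First the hand goes up, with the fingers shut.

```bash
cat >> h.py <<'E'
p0=np.load("p.npy")
def tool(tilt): # desired tool orientation in world
    a=p0[2]; h=np.array([np.cos(a),np.sin(a),0]); u=np.array([0,0,1.])
    z=-np.cos(tilt)*u-np.sin(tilt)*h; y=np.array([-np.sin(a),np.cos(a),0]); return np.c_[np.cross(y,z),y,z]
def now():
    o=robot.get_obs(); return np.array(o["tcp_pos"]),Rn.from_rotvec(o["eef_rot"]).as_matrix(),o
def shift(P): # mm along present tool axes to TCP target P
    t,R,o=now(); return np.round(1000*R.T@(P-t),1)
def turn(tilt):
    t,R,o=now(); return np.round(Rn.from_matrix(R.T@tool(tilt)).as_rotvec(),4)
def w2(): # tcp in wheel polar: r mm, angle deg, z mm of fingertip
    t,R,o=now(); q,W=frame(p0); v=W.T@(t+.008*R[:,2]-q)*1000
    print("tip r,ang,z",np.round([np.hypot(v[0],v[1]),np.degrees(np.arctan2(v[1],v[0])),v[2]],1),"F",np.round(o["force"],1),"t",round(o["time_s"],2),"q",np.round(o["qpos"],2))
def tip(r,deg,z,tilt=None): # TCP target putting fingertip there
    t,R,o=now(); R=R if tilt is None else tool(tilt)
    return pol(p0,r/1000,np.radians(deg),z/1000)[0]-.008*R[:,2]
E
python3 -m creep '[[[0,0,-35],[0,0,0],0],[[0,0,-35],[0,0,0],0],[[0,0,-35],[0,0,0],0],[[0,0,-35],[0,0,0],0],[[0,0,-35],[0,0,0],0],[[0,0,-35],[0,0,0],0]]' 20
python3 - <<'E'
from h import *
w2(); print(shift(np.array([.56,-.06,.42])),turn(.44),turn(.0))
E
```

```text
time_s: 0.65
tcp_pos: [0.2005, 0.6178, 0.42]
eef_rot: [-0.491, -3.103, 0.001]
force: [0.3, 0.1, 0.0]
finger_gap: 0.0122
gripper_force: 0.0
tip r,ang,z [830.4 -63.7   7.9] F [0.3 0.1 0. ] t 0.65 q [-1.33  0.41  0.01  1.23 -0.    1.5  -0.07]
[-5.511e+02 -5.337e+02  2.000e-01] [ 0.1035  0.4317 -0.465 ] [-4.000e-04 -0.000e+00 -4.726e-01]
```

```bash
python3 -m creep '[[[-23,-22.2,0],[0,0,0],0],[[-23,-22.2,0],[0,0,0],0],[[-23,-22.2,0],[0,0,0],0],[[-23,-22.2,0],[0,0,0],0],[[-23,-22.2,0],[0,0,0],0],[[-23,-22.2,0],[0,0,0],0],[[-23,-22.2,0],[0,0,0],0],[[-23,-22.2,0],[0,0,0],0],[[-23,-22.2,0],[0,0,0],0],[[-23,-22.2,0],[0,0,0],0],[[-23,-22.2,0],[0,0,0],0],[[-23,-22.2,0],[0,0,0],0]]'
python3 -m creep '[[[-23,-22.2,0],[0,0,0],0],[[-23,-22.2,0],[0,0,0],0],[[-23,-22.2,0],[0,0,0],0],[[-23,-22.2,0],[0,0,0],0],[[-23,-22.2,0],[0,0,0],0],[[-23,-22.2,0],[0,0,0],0],[[-23,-22.2,0],[0,0,0],0],[[-23,-22.2,0],[0,0,0],0],[[-23,-22.2,0],[0,0,0],0],[[-23,-22.2,0],[0,0,0],0],[[-23,-22.2,0],[0,0,0],0],[[-23,-22.2,0],[0,0,0],0]]'
python3 - <<'E'
from h import *
w2(); print(turn(.44),turn(.6),turn(.73))
E
```

```text
time_s: 1.65
tcp_pos: [0.3813, 0.278, 0.4183]
eef_rot: [-0.491, -3.103, 0.0]
force: [1.3, 0.8, 0.1]
finger_gap: 0.0002
gripper_force: 0.0
time_s: 2.65
tcp_pos: [0.5616, -0.0602, 0.4182]
eef_rot: [-0.49, -3.103, -0.0]
force: [1.1, 0.8, 0.2]
finger_gap: 0.0002
gripper_force: 0.0
tip r,ang,z [182.3  -5.6 173.4] F [1.1 0.8 0.2] t 2.65 q [-0.41  0.26  0.56  1.49 -0.14  1.43  1.41]
[ 0.104   0.4316 -0.4644] [ 0.1417  0.5885 -0.4577] [ 0.1724  0.716  -0.4508]
```

```bash
python3 -m creep '[[[0,0,0],[0.013,0.054,-0.058],0],[[0,0,0],[0.013,0.054,-0.058],0],[[0,0,0],[0.013,0.054,-0.058],0],[[0,0,0],[0.013,0.054,-0.058],0],[[0,0,0],[0.013,0.054,-0.058],0],[[0,0,0],[0.013,0.054,-0.058],0],[[0,0,0],[0.013,0.054,-0.058],0],[[0,0,0],[0.013,0.054,-0.058],0],[[0,0,0],[0,0,0],0]]'
python3 - <<'E'
from h import *
w2(); print(turn(.44)); print(shift(tip(72,-36,60)),shift(tip(72,-36,-6)))
E
```

```text
time_s: 3.4
tcp_pos: [0.5612, -0.0579, 0.4131]
eef_rot: [0.22, -2.693, 0.049]
force: [0.2, 0.7, -0.2]
finger_gap: 0.0002
gripper_force: 0.0
tip r,ang,z [182.1  -6.4 167.9] F [ 0.2  0.7 -0.2] t 3.4 q [-0.24  0.58  0.41  1.12 -0.09  1.91  1.88]
[-0.0016 -0.0007  0.0038]
[-86.5  21.9 138.6] [-67.5  22.1 201.8]
```

```bash
python3 -m creep '[[[-10.8,2.7,17.3],[0,0,0],0],[[-10.8,2.7,17.3],[0,0,0],0],[[-10.8,2.7,17.3],[0,0,0],0],[[-10.8,2.7,17.3],[0,0,0],0],[[-10.8,2.7,17.3],[0,0,0],0],[[-10.8,2.7,17.3],[0,0,0],0],[[-10.8,2.7,17.3],[0,0,0],0],[[-10.8,2.7,17.3],[0,0,0],0],[[0,0,0],[0,0,0],0],[[0,0,0],[0,0,0],0]]'
python3 - <<'E'
from h import *
w2(); print(turn(.44),turn(.6)); print(shift(tip(72,-36,60)),shift(tip(72,-36,-6)))
ims=[]
for n in("side","wrist","top"):
    c=eyes.capture(n); t,R,o=now()
    g=c["color"][...,::-1].copy()
    if n!="wrist":
        for P in (pol(p0,.109,np.radians([0,72,144,216,288]),.012),[t+.008*R[:,2]]):
            for q in proj(c,P): cv2.circle(g,tuple(int(v) for v in np.round(q)),1,(0,0,255),-1)
        q=proj(c,[frame(p0)[0]])[0].astype(int); g=cv2.resize(g[q[1]-75:q[1]+75,q[0]-100:q[0]+100],(400,300),interpolation=cv2.INTER_CUBIC)
    else: g=cv2.resize(g,(400,300))
    ims.append(g)
cv2.imwrite("pics/a.png",np.vstack([np.hstack(ims[:2]),np.hstack([ims[2],ims[2]*0])]))
E
```

```text
time_s: 4.23
tcp_pos: [0.5752, -0.0347, 0.2543]
eef_rot: [0.212, -2.695, 0.049]
force: [0.2, 0.3, 0.1]
finger_gap: -0.0002
gripper_force: 0.0
tip r,ang,z [ 74.1 -33.6  61.5] F [0.2 0.3 0.1] t 4.23 q [-0.27  0.69  0.38  1.31 -0.14  1.62  1.83]
[-0.0003  0.0008 -0.0018] [-1.000e-04  1.608e-01 -1.800e-03]
[-2.9  1.3  2.5] [16.2  1.3 65.7]
```

View pics/a.png

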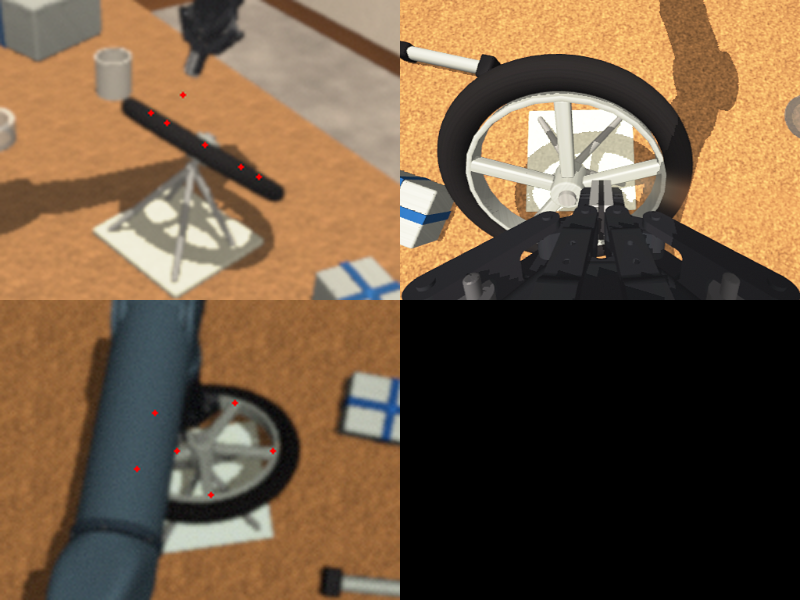

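In the side view the predicted tip (183,95) lies below the visible pad end at about (194,75), so I'll check that closely.

```bash
python3 - <<'E'
from h import *
t,R,o=now(); ims=[]
for n in("side","wrist"):
    c=eyes.capture(n); g=c["color"][...,::-1].copy()
    P=[t+(d/1000)*R[:,2] for d in (8,-19,-40,-73)]+list(pol(p0,0.,0.,.028))+list(pol(p0,.109,np.radians([0,72,144,216,288]),.012))
    q=proj(c,P); m=q[0].astype(int); k,w=(7,28) if n=="side" else (2,100)
    x0=np.clip(m[0]-w,0,512-2*w); y0=np.clip(m[1]-w,0,384-2*w)
    G=cv2.resize(g[y0:y0+2*w,x0:x0+2*w],(400,400),interpolation=cv2.INTER_CUBIC); s=400/(2*w)
    for i,v in enumerate(q):
        cv2.circle(G,tuple(int(a) for a in (v-[x0,y0]+.5)*s),3,[(0,0,255),(0,255,0),(255,0,0),(255,0,255),(0,255,255)][min(i,4)],-1)
    ims.append(G); print(n,np.round(q[:5],1))
cv2.imwrite("pics/b.png",np.hstack(ims)); w2()
E
```

```text
side [[272.6 161.6]
 [275.6 153.5]
 [277.9 147.2]
 [281.5 137.2]
 [285.6 182.7]]
wrist [[258.9 223. ]
 [259.1 240.9]
 [259.4 259.3]
 [259.9 302.1]
 [213.9 251.2]]
tip r,ang,z [ 73.7 -33.2  63.4] F [ 0.4  0.3 -0.3] t 4.48 q [-0.27  0.69  0.38  1.31 -0.14  1.62  1.83]
```

View pics/b.png

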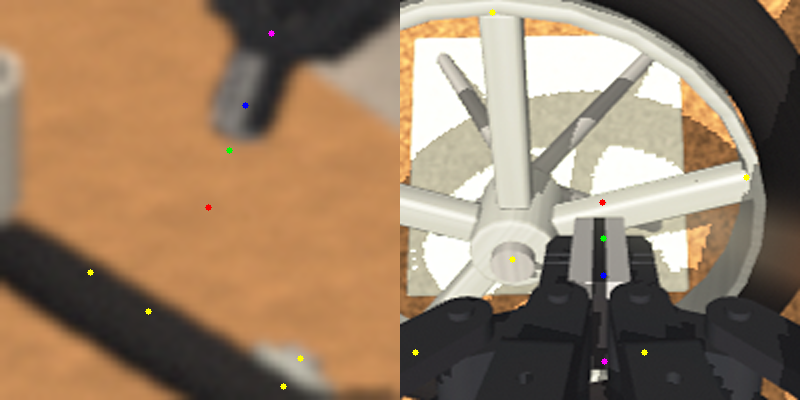

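```bash
python3 - <<'E'
from h import *
t,R,o=now(); c=eyes.capture("wrist")
Rc=cv2.Rodrigues(np.array(c["rvec"]))[0]; C=-Rc.T@np.array(c["tvec"]).ravel()
print("cam in tool mm",np.round(1000*R.T@(C-t)),"dir",np.round(R.T@Rc[2],2))
for d in (8,-6,-20,-28,-35):
  print(d,[np.round(proj(c,[t+R@np.array([x,y,d])/1000])[0],0) for x in(-11,0,11) for y in(-12,12)])
c=eyes.capture("side")
for d in (8,-6,-20,-28,-35): print(d,[np.round(proj(c,[t+R@np.array([x,0,d])/1000])[0],1) for x in(-11,0,11)])
E
```

```text
cam in tool mm [  71.   -1. -166.] dir [-0.28 -0.    0.96]
8 [array([241., 238.]), array([277., 238.]), array([241., 223.]), array([277., 223.]), array([241., 208.]), array([277., 208.])]
-6 [array([240., 248.]), array([278., 248.]), array([240., 232.]), array([278., 232.]), array([240., 215.]), array([279., 215.])]
-20 [array([239., 259.]), array([280., 259.]), array([238., 242.]), array([280., 242.]), array([238., 224.]), array([281., 224.])]
-28 [array([238., 266.]), array([281., 266.]), array([237., 248.]), array([281., 248.]), array([237., 230.]), array([282., 230.])]
-35 [array([237., 273.]), array([282., 273.]), array([236., 255.]), array([282., 255.]), array([236., 235.]), array([283., 235.])]
8 [array([274.9, 161.9]), array([272.6, 161.6]), array([270.3, 161.4])]
-6 [array([276.4, 157.8]), array([274.1, 157.5]), array([271.8, 157.2])]
-20 [array([277.9, 153.7]), array([275.6, 153.3]), array([273.3, 153. ])]
-28 [array([278.8, 151.3]), array([276.5, 150.9]), array([274.2, 150.6])]
-35 [array([279.6, 149.2]), array([277.3, 148.8]), array([275. , 148.4])]
```

Both cameras agree that the real fingertips end about 28 mm behind the reported TCP, not 8 mm ahead of it. I'll use the seen tip.

```bash
sed -i 's/t+\.008\*R/t-.028*R/; s/\[0\]-\.008\*R/[0]+.028*R/' h.py; python3 - <<'E'
from h import *
w2(); print(shift(tip(72,-36,40)),shift(tip(72,-36,-7)))
E
```

```text
tip r,ang,z [ 82.6 -29.4  97.4] F [-1.1 -0.2  0.7] t 4.58 q [-0.27  0.69  0.38  1.31 -0.14  1.62  1.83]
[ 3.7  1.8 58.9] [ 17.4   1.8 103.8]
```

```bash
python3 -m creep '[[[0.8,0.4,11.8],[0,0,0],0],[[0.8,0.4,11.8],[0,0,0],0],[[0.8,0.4,11.8],[0,0,0],0],[[0.8,0.4,11.8],[0,0,0],0],[[0.8,0.4,11.8],[0,0,0],0],[[2.5,0,7.5],[0,0,0],0],[[2.5,0,7.5],[0,0,0],0],[[2.5,0,7.5],[0,0,0],0],[[0,0,0],[0,0,0],0]]'
python3 - <<'E'
from h import *
w2(); print(shift(tip(72,-36,-7)))
t,R,o=now();ims=[]
for n,k in(("side",5),("wrist",2)):
    c=eyes.capture(n); g=c["color"][...,::-1].copy()
    q=proj(c,[t-.028*R[:,2]])[0]
    cv2.circle(g,tuple(int(a) for a in q),1,(0,0,255),-1)
    m=q.astype(int); w=200//k
    x0=np.clip(m[0]-w,0,512-2*w); y0=np.clip(m[1]-w,0,384-2*w)
    ims.append(cv2.resize(g[y0:y0+2*w,x0:x0+2*w],(400,400),interpolation=cv2.INTER_CUBIC))
cv2.imwrite("pics/c.png",np.hstack(ims))
E
```

```text
time_s: 5.33
tcp_pos: [0.5301, -0.0402, 0.1847]
eef_rot: [0.213, -2.695, 0.049]
force: [1.0, -0.4, 0.2]
finger_gap: -0.0001
gripper_force: 0.0
tip r,ang,z [ 73.1 -35.7  13.9] F [ 1.  -0.4  0.2] t 5.33 q [-0.28  0.67  0.37  1.51 -0.13  1.43  1.84]
[ 5.  -0.4 20.3]
```

View pics/c.png

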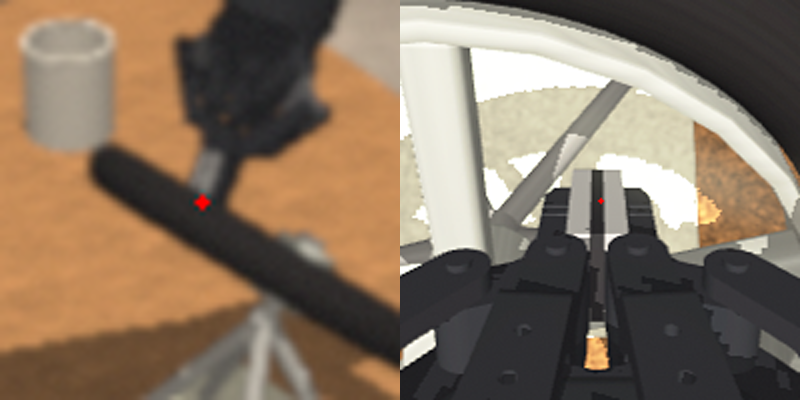

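The tip is at the wheel plane in the open gap, as predicted, at about (203,203) in the crop. I'll insert it the rest of the way and work out the arc steps.

```bash
python3 -m creep '[[[1.7,0,7],[0,0,0],0],[[1.7,0,7],[0,0,0],0],[[1.7,0,7],[0,0,0],0],[[0,0,0],[0,0,0],0],[[0,0,0],[0,0,0],0]]'
cat > arc.py <<'E'
import sys
from h import *
a,b,st,r,z=map(float,sys.argv[1:6]); w2()
A=np.linspace(a,b,round(abs(b-a)/st)+1); S=np.array([shift(tip(r,x,z)) for x in A])
print("to start",S[0]); print(np.c_[A[1:],np.diff(S,axis=0).round(1)].tolist())
E
python3 arc.py -36 70 6 72 -8
```

```text
time_s: 5.85
tcp_pos: [0.5174, -0.0421, 0.1681]
eef_rot: [0.213, -2.696, 0.049]
force: [-0.7, -0.3, 0.2]
finger_gap: 0.0004
gripper_force: 0.0
tip r,ang,z [ 71.9 -36.5  -7. ] F [-0.7 -0.3  0.2] t 5.85 q [-0.28  0.67  0.37  1.56 -0.13  1.38  1.84]
to start [ 0.8 -0.5  0.8]
[[-30.11111111111111, 3.8, -6.2, -1.2], [-24.22222222222222, 3.3, -6.6, -1.0], [-18.333333333333332, 2.5, -6.9, -0.8], [-12.444444444444443, 1.9, -7.1, -0.5], [-6.555555555555554, 1.1, -7.3, -0.4], [-0.6666666666666643, 0.5, -7.4, -0.1], [5.2222222222222285, -0.3, -7.4, 0.1], [11.111111111111114, -1.0, -7.3, 0.3], [17.0, -1.7, -7.2, 0.5], [22.888888888888893, -2.5, -6.9, 0.8], [28.777777777777786, -3.0, -6.7, 0.9], [34.66666666666667, -3.8, -6.3, 1.1], [40.55555555555556, -4.3, -5.8, 1.3], [46.44444444444446, -4.9, -5.4, 1.5], [52.33333333333334, -5.4, -4.8, 1.7], [58.22222222222223, -5.8, -4.2, 1.7], [64.11111111111111, -6.2, -3.5, 1.9], [70.0, -6.5, -2.9, 2.0]]
```

```bash
python3 -m creep '[[[3.8,-6.2,-1.2],[0,0,0],0],[[3.3,-6.6,-1],[0,0,0],0],[[2.5,-6.9,-0.8],[0,0,0],0],[[1.9,-7.1,-0.5],[0,0,0],0],[[1.1,-7.3,-0.4],[0,0,0],0],[[0.5,-7.4,-0.1],[0,0,0],0]]'
python3 - <<'E'
from h import *
w2()
E
python3 -m creep '[[[-0.3,-7.4,0.1],[0,0,0],0],[[-1,-7.3,0.3],[0,0,0],0],[[-1.7,-7.2,0.5],[0,0,0],0],[[-2.5,-6.9,0.8],[0,0,0],0]]'
python3 arc.py 22.9 70 6 72 -8
```

```text
time_s: 6.35
tcp_pos: [0.5148, -0.0833, 0.1777]
eef_rot: [0.215, -2.698, 0.044]
force: [0.1, 6.4, -0.3]
finger_gap: 0.0
gripper_force: 2.6
tip r,ang,z [71. -2. -6.] F [ 0.1  6.4 -0.3] t 6.35 q [-0.23  0.66  0.38  1.56 -0.11  1.39  1.9 ]
time_s: 6.68
tcp_pos: [0.523, -0.1113, 0.1739]
eef_rot: [0.215, -2.696, 0.044]
force: [-1.3, 6.7, -0.0]
finger_gap: 0.0003
gripper_force: 2.4
tip r,ang,z [70.9 22.  -6.3] F [-1.3  6.7 -0. ] t 6.68 q [-0.19  0.68  0.39  1.53 -0.11  1.39  1.94]
to start [ 1.1 -1.5  1.4]
[[28.787499999999998, -3.1, -6.7, 1.0], [34.675, -3.7, -6.3, 1.1], [40.5625, -4.3, -5.8, 1.3], [46.45, -4.9, -5.4, 1.4], [52.3375, -5.4, -4.8, 1.7], [58.225, -5.8, -4.2, 1.7], [64.1125, -6.2, -3.6, 1.9], [70.0, -6.5, -2.9, 2.0]]
```

```bash
python3 -m creep '[[[-3.1,-6.7,1],[0,0,0],0],[[-3.7,-6.3,1.1],[0,0,0],0],[[-4.3,-5.8,1.3],[0,0,0],0],[[-4.9,-5.4,1.4],[0,0,0],0],[[-5.4,-4.8,1.7],[0,0,0],0],[[-5.8,-4.2,1.7],[0,0,0],0],[[-6.2,-3.6,1.9],[0,0,0],0],[[-6.5,-2.9,2],[0,0,0],0]]'
python3 - <<'E'
from h import *
w2()
E
python3 -m creep '[[[4,2,-1.5],[0,0,0],0],[[4,2,-1.5],[0,0,0],0],[[0,0,-13],[0,0,0],0],[[0,0,-13],[0,0,0],0],[[0,0,-13],[0,0,0],0],[[0,0,-13],[0,0,0],0],[[0,0,-13],[0,0,0],0],[[0,0,0],[0,0,0],0],[[0,0,0],[0,0,0],0]]'
python3 - <<'E'
from h import *
w2(); c=eyes.capture("wrist"); g=c["color"][...,::-1].copy()
for q in proj(c,pol(p0,.109,np.radians([90,162,234,306,18]),.012)): cv2.circle(g,tuple(int(a) for a in q),3,(0,0,255),-1)
cv2.imwrite("pics/d.png",g)
E
```

```text
time_s: 7.35
tcp_pos: [0.5585, -0.1468, 0.1461]
eef_rot: [0.212, -2.693, 0.046]
force: [-4.2, 1.8, 0.6]
finger_gap: -0.0002
gripper_force: 2.6
tip r,ang,z [71.6 69.5 -7.3] F [-4.2  1.8  0.6] t 7.35 q [-0.12  0.79  0.39  1.41 -0.12  1.4   1.99]
time_s: 8.1
tcp_pos: [0.5811, -0.1399, 0.2119]
eef_rot: [0.213, -2.699, 0.05]
force: [-0.1, -0.4, 0.4]
finger_gap: -0.0002
gripper_force: 0.0
tip r,ang,z [82.2 50.8 57.2] F [-0.1 -0.4  0.4] t 8.1 q [-0.13  0.75  0.4   1.3  -0.11  1.54  1.98]
```

View pics/d.png

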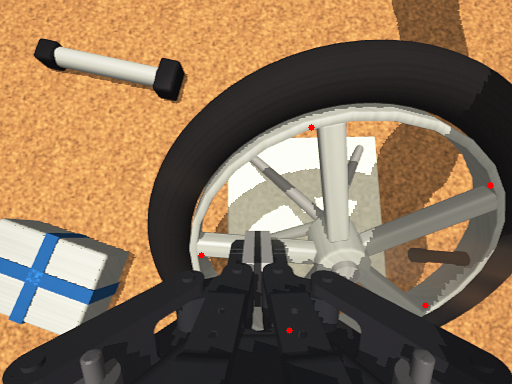

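The wheel turned to roughly 84 degrees: the upper spoke ends at (331,123), the left one at (203,243), and the valve is at (440,256). I'll fit the angle.

```bash
python3 - <<'E'
from h import *
c=eyes.capture("wrist"); ob=np.array([[331,124],[203,243],[493,198]])
f=lambda w:(proj(c,pol(p0,.109,np.radians([0,72,288])+w[0],.012))-ob).ravel()
s=least_squares(f,[.2]); print(np.degrees(s.x),s.fun.round(1))
w2(); a=np.degrees(s.x[0])-30; print(a,shift(tip(72,a,40)),shift(tip(72,a,-8)))
E
python3 arc.py -18 93 5.8 72 -8
```

```text
[11.86371552] [ 0.4 -1.1 -3.4  2.3  1.2  0.9]
tip r,ang,z [81.8 50.7 55.7] F [-0.6 -0.3  0.4] t 8.2 q [-0.13  0.75  0.4   1.31 -0.11  1.54  1.98]
-18.136284476018716 [20.6 85.7 10.1] [34.6 85.7 56.1]
tip r,ang,z [81.8 50.7 55.7] F [-0.6 -0.3  0.4] t 8.2 q [-0.13  0.75  0.4   1.31 -0.11  1.54  1.98]
to start [34.6 85.5 56. ]
[[-12.157894736842106, 1.8, -7.0, -0.5], [-6.315789473684211, 1.2, -7.3, -0.3], [-0.47368421052631504, 0.4, -7.3, -0.2], [5.368421052631579, -0.3, -7.4, 0.1], [11.210526315789473, -1.1, -7.2, 0.3], [17.05263157894737, -1.7, -7.1, 0.6], [22.89473684210526, -2.4, -6.9, 0.7], [28.736842105263158, -3.0, -6.6, 0.9], [34.578947368421055, -3.7, -6.3, 1.2], [40.421052631578945, -4.3, -5.8, 1.3], [46.263157894736835, -4.8, -5.3, 1.4], [52.10526315789474, -5.4, -4.8, 1.6], [57.94736842105263, -5.7, -4.2, 1.8], [63.78947368421052, -6.2, -3.6, 1.9], [69.63157894736842, -6.4, -2.9, 1.9], [75.47368421052632, -6.7, -2.1, 2.1], [81.3157894736842, -6.9, -1.5, 2.1], [87.15789473684211, -7.0, -0.7, 2.1], [93.0, -7.0, 0.0, 2.1]]
```

```bash
python3 -m creep '[[[2.4,11.6,1.3],[0,0,0],0],[[2.4,11.6,1.3],[0,0,0],0],[[2.4,11.6,1.3],[0,0,0],0],[[2.4,11.6,1.3],[0,0,0],0],[[2.4,11.6,1.3],[0,0,0],0],[[2.4,11.6,1.3],[0,0,0],0],[[2.4,11.6,1.3],[0,0,0],0],[[2.4,11.6,1.3],[0,0,0],0],[[0,0,0],[0,0,0],0],[[0,0,0],[0,0,0],0]]'
python3 -m creep '[[[2.3,0,7.7],[0,0,0],0],[[2.3,0,7.7],[0,0,0],0],[[2.3,0,7.7],[0,0,0],0],[[0,0,0],[0,0,0],0]]'
python3 arc.py -24 -24 5.8 72 -8
```

```text
time_s: 9.03
tcp_pos: [0.5446, -0.0504, 0.2096]
eef_rot: [0.216, -2.697, 0.049]
force: [0.6, 0.1, 0.4]
finger_gap: -0.0003
gripper_force: 0.0
time_s: 9.37
tcp_pos: [0.5266, -0.0546, 0.1901]
eef_rot: [0.211, -2.694, 0.049]
force: [-0.9, 0.3, -0.4]
finger_gap: -0.0002
gripper_force: 0.0
tip r,ang,z [ 73.2 -23.4  14.2] F [-0.9  0.3 -0.4] t 9.37 q [-0.27  0.66  0.38  1.52 -0.13  1.43  1.86]
to start [ 5.1  0.2 21.6]
[]
```

```bash
python3 -m creep '[[[1.7,0,7.2],[0,0,0],0],[[1.7,0,7.2],[0,0,0],0],[[1.7,0,7.2],[0,0,0],0],[[0,0,0],[0,0,0],0],[[0,0,0],[0,0,0],0]]'
python3 -m creep '[[[2.4,-6.8,-0.6],[0,0,0],0],[[1.8,-7,-0.5],[0,0,0],0],[[1.2,-7.3,-0.3],[0,0,0],0],[[0.4,-7.3,-0.2],[0,0,0],0],[[-0.3,-7.4,0.1],[0,0,0],0],[[-1.1,-7.2,0.3],[0,0,0],0],[[-1.7,-7.1,0.6],[0,0,0],0],[[-2.4,-6.9,0.7],[0,0,0],0],[[-3,-6.6,0.9],[0,0,0],0],[[-3.7,-6.3,1.2],[0,0,0],0]]'
python3 arc.py 34.6 92 5.74 72 -8
```

```text
time_s: 9.78
tcp_pos: [0.5147, -0.0559, 0.1738]
eef_rot: [0.213, -2.696, 0.049]
force: [-0.0, -0.0, -0.2]
finger_gap: 0.0002
gripper_force: 0.0
time_s: 10.62
tcp_pos: [0.5308, -0.1231, 0.1696]
eef_rot: [0.214, -2.696, 0.044]
force: [-1.9, 5.5, 1.9]
finger_gap: -0.0002
gripper_force: 2.3
tip r,ang,z [70.5 33.9 -5.6] F [-1.9  5.5  1.9] t 10.62 q [-0.17  0.71  0.39  1.5  -0.11  1.4   1.96]
to start [ 1.4 -1.5  2. ]
[[40.34, -4.2, -5.7, 1.3], [46.08, -4.7, -5.3, 1.4], [51.82, -5.2, -4.7, 1.6], [57.56, -5.6, -4.2, 1.7], [63.300000000000004, -6.0, -3.6, 1.8], [69.03999999999999, -6.3, -2.9, 1.9], [74.78, -6.6, -2.2, 2.0], [80.52000000000001, -6.7, -1.6, 2.0], [86.26, -6.9, -0.8, 2.1], [92.0, -6.9, -0.1, 2.1]]
```

```bash
python3 -m creep '[[[-4.2,-5.7,1.4],[0,0,0],0],[[-4.7,-5.3,1.6],[0,0,0],0],[[-5.2,-4.7,1.8],[0,0,0],0],[[-5.6,-4.2,1.8],[0,0,0],0],[[-6,-3.6,1.9],[0,0,0],0],[[-6.3,-2.9,2],[0,0,0],0],[[-6.6,-2.2,2],[0,0,0],0],[[-6.7,-1.6,2],[0,0,0],0],[[-6.9,-0.8,2.1],[0,0,0],0]]'
python3 arc.py 86 94 4 72 -7
python3 - <<'E'
from h import *
c=eyes.capture("wrist"); g=c["color"][...,::-1].copy()
for q in proj(c,pol(p0,.109,np.radians([180,252,324,36,108]),.012)): cv2.circle(g,tuple(int(a) for a in q),3,(0,0,255),-1)
cv2.imwrite("pics/e.png",g)
E
```

```text
time_s: 11.37
tcp_pos: [0.574, -0.149, 0.1326]
eef_rot: [0.212, -2.693, 0.047]
force: [-5.3, 1.7, 3.0]
finger_gap: -0.0002
gripper_force: 2.8
tip r,ang,z [71.9 86.  -7.3] F [-5.3  1.7  3. ] t 11.37 q [-0.11  0.83  0.38  1.37 -0.13  1.41  1.99]
to start [-0.1 -0.1 -0.3]
[[90.0, -4.8, -0.1, 1.5], [94.0, -4.8, 0.1, 1.4]]
```

View pics/e.png

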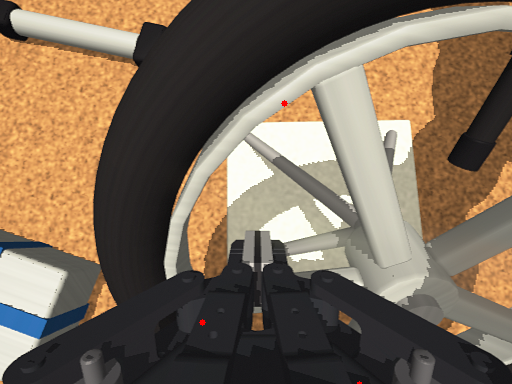

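The spoke near (338,77) must reach (284,103), so I'll work out the remaining angle.

```bash
python3 - <<'E'
from h import *
c=eyes.capture("wrist")
for a in range(16,38,2): print(a,proj(c,pol(p0,.109,np.radians(a),.012)).round(0)[0],proj(c,pol(p0,.064,np.radians(a-36),.0)).round(0)[0])
E
```

```text
16 [406.  39.] [488. 160.]
18 [392.  44.] [483. 159.]
20 [379.  48.] [479. 157.]
22 [366.  54.] [474. 156.]
24 [353.  59.] [469. 155.]
26 [341.  65.] [464. 154.]
28 [329.  71.] [459. 153.]
30 [317.  78.] [454. 153.]
32 [306.  84.] [449. 152.]
34 [295.  91.] [443. 152.]
36 [285.  98.] [438. 152.]
```

```bash
python3 -m creep '[[[-4.8,-0.1,1.4],[0,0,0],0],[[-4.8,0.1,1.4],[0,0,0],0],[[-2.4,0.2,0.7],[0,0,0],0],[[0,0,0],[0,0,0],0]]'
python3 - <<'E'
from h import *
w2()
E
python3 -m creep '[[[4.5,0,-1.5],[0,0,0],0],[[4.5,0,-1.5],[0,0,0],0],[[0,0,-13],[0,0,0],0],[[0,0,-13],[0,0,0],0],[[0,0,-13],[0,0,0],0],[[0,0,-13],[0,0,0],0],[[0,0,-13],[0,0,0],0],[[0,0,-20],[0,0,0],0],[[0,0,-20],[0,0,0],0],[[0,0,0],[0,0,0],0],[[0,0,0],[0,0,0],0]]'
python3 - <<'E'
from h import *
w2(); c=eyes.capture("wrist"); g=c["color"][...,::-1].copy()
for q in np.r_[proj(c,pol(p0,.109,np.radians([180,252,324,36,108]),.012)),proj(c,pol(p0,.064,0.,0.))]: cv2.circle(g,tuple(int(a) for a in q),3,(0,0,255),-1)
cv2.imwrite("pics/f.png",g)
for d in(-8,-4,0,4,8): print(d,proj(c,pol(p0,.109,np.radians([36+d,-36+d,108+d]),.012)).round(0).tolist(),proj(c,pol(p0,.064,np.radians(d),0.)).round(0))
E
```

```text
time_s: 11.8
tcp_pos: [0.5845, -0.1472, 0.1242]
eef_rot: [0.213, -2.696, 0.049]
force: [-3.0, 0.0, 1.0]
finger_gap: 0.0003
gripper_force: 1.6
tip r,ang,z [72.1 96.8 -6.4] F [-3.  0.  1.] t 11.8 q [-0.11  0.85  0.38  1.34 -0.13  1.41  1.98]
time_s: 12.72
tcp_pos: [0.623, -0.1412, 0.2269]
eef_rot: [0.214, -2.701, 0.05]
force: [0.2, 0.1, 0.5]
finger_gap: -0.0001
gripper_force: 0.0
tip r,ang,z [78.2 66.3 95.9] F [0.2 0.1 0.5] t 12.72 q [-0.11  0.82  0.4   1.14 -0.13  1.63  1.98]
-8 [[290.0, 88.0], [469.0, 114.0], [219.0, 222.0]] [[364. 129.]]
-4 [[280.0, 94.0], [464.0, 107.0], [221.0, 228.0]] [[358. 128.]]
0 [[270.0, 100.0], [458.0, 100.0], [224.0, 234.0]] [[352. 128.]]
4 [[261.0, 107.0], [451.0, 94.0], [227.0, 240.0]] [[347. 128.]]
8 [[253.0, 114.0], [444.0, 88.0], [231.0, 246.0]] [[341. 129.]]
```

View pics/f.png

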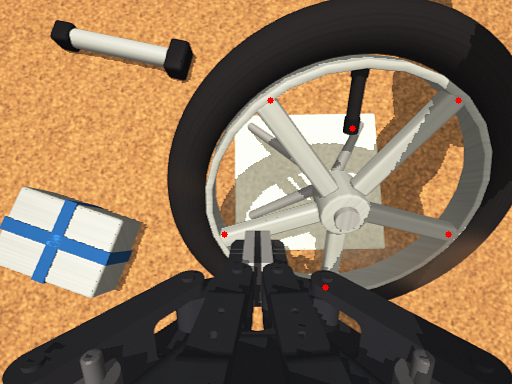

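The predicted twelve o'clock dots sit on the spoke ends, such as (270,100) and (458,100), and on the valve tip at (352,128). The error is at most about 2 degrees, and the hand is clear of the wheel.

```bash
python3 -c "
from cell import robot
print(robot.finish_job())"
```

```text
the job is handed in; nothing more can be done
None
```

I handed the job in at about 12.8 s with the valve at twelve o'clock, within about 2 degrees by the wrist camera. It took two separate spoke pushes with readings of about 7 N at most; the hand is clear of the wheel and I moved none of the bystanders. No verdict came back from the judge.

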